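Set up the egg-wash spray compressor beside the pastries

ROBOT

A 6-joint arm with a two-finger parallel gripper is mounted at the origin on the work surface. World frame = base frame: x ahead of the robot, y to its left, z up, the work surface at z = 0. Lengths are in m, angles in rad, forces in N, time in s.
With the tool pointing down it reaches from about 0.15 to 0.775 m from the base axis. Payload 6.1 kg.
Tool frame: the origin (TCP) lies on the centre line of the jaws, within the pads' length; the fingertips stand 11 mm ahead of it and the grasp point (between the pads) lies 8 mm behind it; z points along the fingers, y is the line along which they close (so a half turn about z gives the same grasp; the last joint's range is limited). The gripper opens to 85 mm and grips with 20 to 120 N. Pads are 22 mm wide; open, the fingers measure 114 mm over their backs; the gripper's body (76 mm by 85 mm) begins 54 mm behind the grasp point. The pads swing forward as they close: fully open they stand 13 mm farther back than shut.
Start: joints at [-1.16, 0.126, -0.04, 1.405, 0, 1.571], TCP at [0.21, -0.481, 0.211] pointing down, gripper open.
Joint ranges: [-2.72, 2.72], [-0.95, 1.95], [-1.27, 1.35], [-1.78, 2.02], [-1.46, 1.47], [-3.14, 3.14]. Speed limits (rad/s): [2.39, 2.39, 3.01, 3.14, 3.14, 3.14].

INTERFACE

Orientations are given as a rotation vector (axis times angle).
In Python, from station import bot, viewer, finish_job gives the robot as it stands. The module is installed in compiled form; this text tells all that it offers.
- The arm moves only by the shell command python3 -m inch 'ROWS'. ROWS is JSON, a list of rows, each an object of numbers: "dx", "dy", "dz": the shift along the tool's x, y, z as a fraction of full scale; "spin": the turn about the tool's z as a fraction of full scale; "hand": the opening, from -1 (shut) to 1 (fully open). In form: [{"dx": .., "dy": .., "dz": .., "spin": .., "hand": ..}, ...]. A call has 1 to 20 rows; each row shifts and turns the commanded pose from where the row before left it, along the tool's axes as they then stand; what a row does not reach is not made up. Full scale, the value 1, is 50 mm for a shift and 10 degrees for a turn. A row lasts 1/8 s, in which the tool goes at most 62.5 mm and 10.7 degrees, less where a joint would pass 70% of its speed; a pose out of reach is approached as far as the arm can. A call with a number of a shift or a turn outside -1 to 1 is refused whole. A call with a gripper value outside its range is refused whole. The fingers move at their own pace and stop on an object; the grip force is fixed at half the most. Time passes only in rows, so rows that do not move let the fingers close. It gives the time, the measured TCP pose, the force, the opening and the grip force at its end, in the units of the state.
- bot.get_state(): the state, without advancing time (a new reading comes with each control period).
- viewer.capture(name): name is "side" or "top"; returns a dict with "color" (480x640x3 uint8, red, green, blue), "K" (3x3 intrinsics, pixels), "R" (3x3) and "t" (3): a world point X has camera coordinates R X + t. Camera axes: x right, y down, z forward; pixel columns grow to the right and rows downward; lengths in m; the calibration is good to about 2 mm. A picture is of the moment at which its call begins. There is no depth.
- finish_job(): hands the job in; it is judged then, once.
The state is a dict: "clock": time; "joint_pos": joint angles; "qvel": joint speeds; "effort": joint torques, N m; "tcp_pos": TCP position; "ee_rot": TCP orientation; "ft_force": force on the tool from outside, world axes, zero at the start; "torque": the same for the moment, N m; "grip_width": finger opening in m; "finger_force": force on a finger pad.
Only numpy, scipy, OpenCV 4.12 (cv2) and the standard library are available. Lean on these libraries where they do the work, as an engineer would, in place of code of your own. Each camera call takes 0.05 s, during which the arm holds its last target. There are 200 camera calls.

TASK

Set up the spray compressor for egg-washing the pastries: swing its carry handle up until it clicks upright, lift the compressor by the handle, carry it upright and set it down gently with all four feet on the black rubber mat. Then turn its dial clockwise one click, from off to low (the green dot), and leave everything else on the bench where it is.

Things in the scene. Friction and masses are not known exactly. Their poses are not given: they have to be found in the camera images.
- compressor: Loose white cordless spray compressor, 0.65 to 0.95 kg, 200 mm long (its x), 100 mm wide (y). Origin under its centre at the level of its feet's undersides, z up. Chassis top at z 46 mm over the whole length; control box with the dial on top at x -100 to -28, its deck at z 84. Blue front panel at the -x end, black battery at +x (7 mm more). Centre of mass within 6 mm of x 0, y 0
- dial_grip (a point): Middle of the dial's grip bar, on the dial's upright axis: x -64, y 0, z 101.5 mm of the compressor. Black disc 42 mm across, on it a black bar 40 mm long, 14 thick, z 90 to 113 mm. The point turns with the dial: its x runs along the bar (parallel to the compressor's x when off), the white pointer at the bar's -x end
- dial (a joint): Dial angle in rad, growing clockwise seen from above. Spring detents at 0 (off, black dot), 0.8 (low, one green dot) and 1.6 (high, two red dots, end stop). It starts at off. The ridges between them lie at 0.4 and 1.2; leaving a detent takes about 0.1 N m, less towards the ridge. Let go past a ridge, the dial snaps into the next detent by itself
- handle_bar (a point): Middle of the carry handle's black rubber grip sleeve, 16 mm in diameter, 80 mm long, along the compressor's y; it turns freely on its rod. Steel arms at its ends (y -55 and +55 mm) lead to the hinge 60 mm away. Folded, the grip's middle lies 28 mm above the chassis, its side 28 mm clear of the finned motor barrel, which ends at x 22 mm, top at z 60 mm
- handle_hinge (a point): Middle of the carry handle's hinge axis, fixed on the compressor at x 0, y 0, z 58 mm. The axis runs along the compressor's y, and the point's axes are those of the compressor
- carry_handle (a joint): Angle of the carry handle in rad. 0: folded towards the compressor's +x end, the grip's middle 58 mm behind and 16 mm above the hinge. 1.30: upright, the grip straight above the hinge and 118 mm above the feet, in a spring detent against its end stop. Starts at 0 to 0.35 and stays by friction; stiffest at 0.55 to 0.8 (2 to 3 N at the grip), it snaps upright by itself past about 1.1
- foot_fl (a point): Underside centre of the front left foot (x -85, y +40 mm of the compressor); a rubber disc 20 mm across
- foot_fr (a point): Underside centre of the front right foot (x -85, y -40 mm)
- foot_rl (a point): Underside centre of the rear left foot (x +85, y +40 mm)
- foot_rr (a point): Underside centre of the rear right foot (x +85, y -40 mm)
- mat: The black ribbed rubber mat fixed on the bench, 250 mm (its x) by 160 mm (its y), 5 mm thick. Origin under its centre, on the bench. The compressor and the mat may each be on the left or on the right
- egg_jar: Loose amber glass jar of egg wash with a yellow cap, 58 mm in diameter, 85 mm high, standing in the middle between the two sides. Origin under its centre
- spray_gun: Loose spray gun lying on its side near the robot, about 115 by 125 mm, 44 mm high. Origin on the bench under its barrel
- brush: Loose pastry brush lying on the left. Origin under its middle
- scraper: Loose steel bench scraper with a white grip lying on the right, 125 by 150 mm, 24 mm high. Origin under its middle
- dredger: Loose aluminium flour dredger standing on the left, 70 mm in diameter, 100 mm high. Origin under its centre
- bowl: Loose steel bowl on the right, 120 mm in diameter, 55 mm high. Origin under its centre
Things that resemble listed ones, but are neither listed nor needed, are in the scene too. What is shaped like the compressor but purple is not meant.

How it is judged:
By the outcome, as a careful person would: the job done as asked, in the order asked, and still so for the second after the job is handed in, with the robot touching nothing.
It also fails if it takes over 67 s, if anything falls off the work surface, if the arm or the gripper's body presses on something with over 40 N, if the wrist force passes 120 N, or if a joint passes its speed limit or range.

## Working session

There is one attempt and no reset: what is moved stays moved. The work goes in short steps, Python scripts to look and compute and a shell command to move; the robot and the scene stay as the last step left them, time stands still between calls to the robot, and variables do not carry over. Pictures are saved under pics/ and viewed, at most 10 in all, crops included, and the job is handed in when it is done.

```bash
mkdir -p pics
python3 - <<'E'
from station import bot, viewer
import cv2,pickle
for n in("top","side"):
    c=viewer.capture(n); pickle.dump(c,open(n+"0.pkl","wb")); cv2.imwrite(f"pics/{n}0.png",c["color"][:,:,::-1])
    print(n,c["K"].tolist(),(-c["R"].T@c["t"]).round(3),c["R"].round(3).tolist())
print(bot.get_state())
E
```

```text
top [[531.5022061992029, 0.0, 319.1085761739378], [0.0, 531.5022061992029, 241.3597706329822], [0.0, 0.0, 1.0]] [ 0.379 -0.003  1.384] [[0.013, -1.0, -0.003], [-0.998, -0.012, -0.059], [0.059, 0.004, -0.998]]
side [[469.5795718789773, 0.0, 317.4709422637502], [0.0, 469.5795718789773, 244.85499665849667], [0.0, 0.0, 1.0]] [0.093 0.891 0.883] [[-0.926, -0.376, 0.013], [-0.249, 0.584, -0.773], [0.283, -0.719, -0.635]]
{'clock': 0.1, 'joint_pos': array([-1.15997143e+00,  1.26361527e-01, -4.05211288e-02,  1.40537702e+00,
       -9.19001539e-06,  1.57081451e+00]), 'qvel': array([-0.00189115, -0.00079081,  0.00462584, -0.00148488,  0.00135586,
        0.00092425]), 'effort': array([-3.21921016e-04, -4.36904454e+01,  3.53606522e+01,  1.37640166e-02,
       -1.76872618e-05,  6.03707250e-06]), 'tcp_pos': array([ 0.20950822, -0.48095839,  0.21037793]), 'ee_rot': array([-3.07415192e+00, -6.40473886e-01,  4.82783414e-04]), 'ft_force': array([ 0.98280659, -0.08845114, -0.84881012]), 'torque': array([ 0.01807704, -0.0162125 ,  0.01886644]), 'finger_force': 0.0, 'grip_width': 0.08536814624975314}
```

View pics/top0.png

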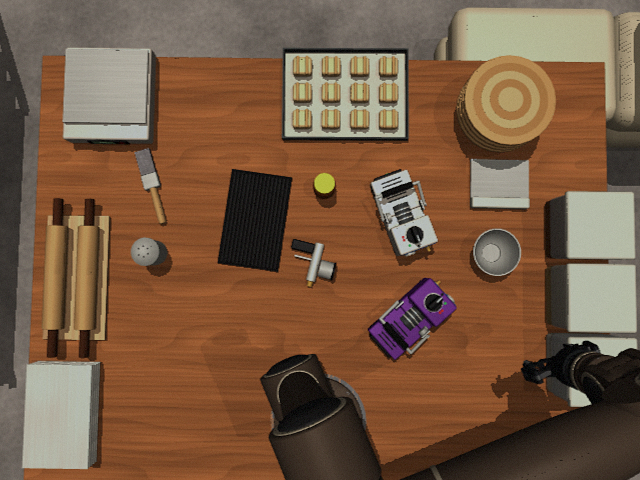

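View pics/side0.png

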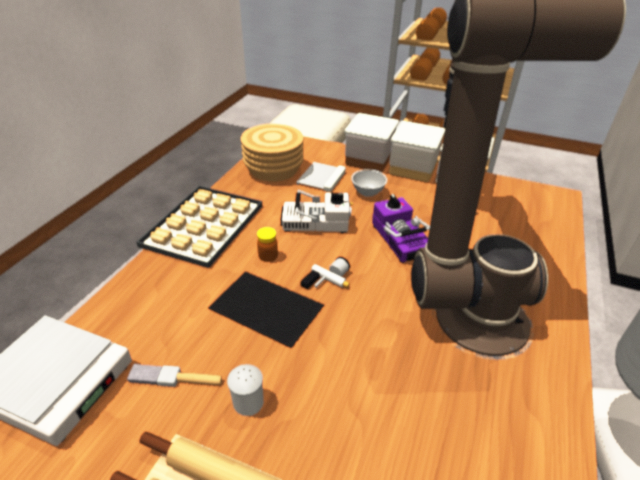

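The top view shows the mat with corners near (233,170), (292,178), (278,271) and (219,263). Two things could be taken for the compressor: the white one at (405,213) and the purple one at (412,320), which is the decoy. I choose the white one; its dial is near (415,235). I'll check it in a close crop.

```bash
cat > h.py <<'E'
import numpy as np,pickle,cv2
from station import bot,viewer
def proj(c,X): 
    p=c["K"]@(c["R"]@np.array(X).T+c["t"][:,None]); return (p[:2]/p[2]).T
def ray(c,uv,z):
    o=-c["R"].T@c["t"]; d=c["R"].T@np.linalg.inv(c["K"])@[uv[0],uv[1],1]
    return o+d*(z-o[2])/d[2]
def crop(c,x,y,w,h,s): return cv2.resize(c["color"][y:y+h,x:x+w,::-1],None,fx=s,fy=s,interpolation=cv2.INTER_CUBIC)
E
python3 - <<'E'
from h import *
t=pickle.load(open("top0.pkl","rb"));s=pickle.load(open("side0.pkl","rb"))
a=crop(t,360,160,90,105,5.6);b=crop(s,275,180,80,60,4)
im=np.zeros((588,504+320,3),np.uint8);im[:a.shape[0],:504]=a[:, :504];im[:240,504:]=b
cv2.imwrite("pics/crop1.png",im[:,:800])
# mat: corner refine
hsv=cv2.cvtColor(t["color"],cv2.COLOR_RGB2GRAY);m=(hsv<45).astype(np.uint8);m2=np.zeros_like(m);m2[160:280,210:296]=m[160:280,210:296]
n,l,st,_=cv2.connectedComponentsWithStats(cv2.morphologyEx(m2,cv2.MORPH_OPEN,np.ones((5,5))))
k=1+np.argmax(st[1:,4]);pts=np.argwhere(l==k)[:,::-1].astype(np.float32)
r=cv2.minAreaRect(pts);bx=cv2.boxPoints(r);print(bx)
P=np.array([ray(t,p,.005) for p in bx]);print(P.round(4),P.mean(0),np.linalg.norm(np.diff(P,axis=0),axis=1))
E
```

```text
[[217.10516 262.96576]
 [231.34233 168.05135]
 [291.7824  177.11737]
 [277.54523 272.0318 ]]
[[0.4021 0.2657 0.005 ]
 [0.6512 0.2343 0.005 ]
 [0.6291 0.0755 0.005 ]
 [0.3806 0.1085 0.005 ]] [0.51572924 0.1710048  0.005     ] [0.25107431 0.16038096 0.25072133]
```

View pics/crop1.png

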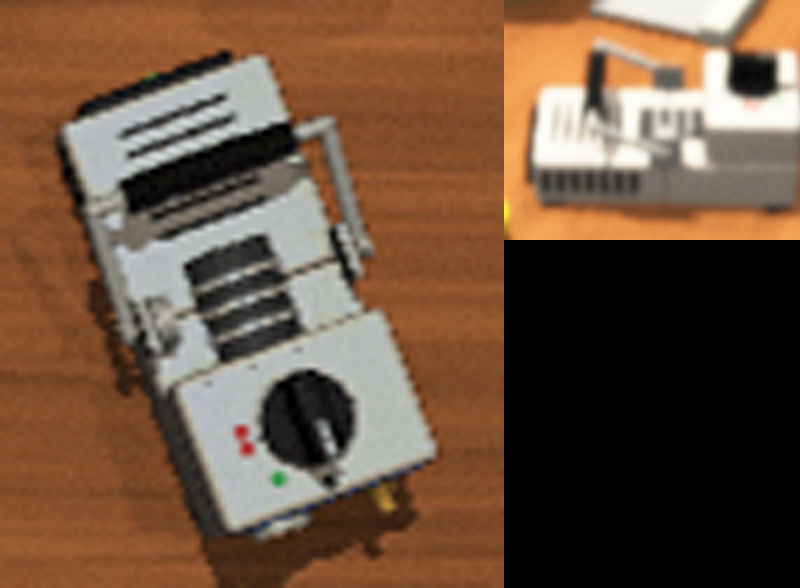

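The crop confirms the white compressor. The dial is at (308,418), its pointer faces the front (down, slightly right), and the green dot is clockwise of it. The grip sleeve runs from (125,195) to (295,140) and is partly raised. Next I fit the pose.

```bash
cat > fit.py <<'E'
from h import *
from scipy.optimize import least_squares
t=pickle.load(open("top0.pkl","rb"));s=pickle.load(open("side0.pkl","rb"))
def W(p,L): 
    c,q=np.cos(p[2]),np.sin(p[2]);return np.array([[c*x-q*y+p[0],q*x+c*y+p[1],z] for x,y,z in L])
def bar(a): 
    a0=np.arctan2(16,58)+a; return .06017*np.cos(a0),.058+.06017*np.sin(a0)
tp=np.array([(232,528),(438,455),(378,308),(175,385),(308,418),(268,56),(123,197),(295,138)],float)/5.6+[360,160]
sp=np.array([(598,50),(597,110)],float); sp=(sp-[504,0])/4+[275,180]
def model(p):
    bx,bz=bar(p[3]);e=.04
    T=[(-.1,.05,.084),(-.1,-.05,.084),(-.028,-.05,.084),(-.028,.05,.084),(-.064,0,.09),(.1,-.05,.046),(bx,e,bz),(bx,-e,bz)]
    return proj(t,W(p,T)),proj(s,W(p,[(bx,-e,bz),(bx,e,bz)]))
def f(p):
    a,b=model(p);return np.r_[(a-tp).ravel(),(b-sp).ravel()]
if __name__=="__main__":
    r=least_squares(f,[.5,-.2,.3,.2],loss="soft_l1");print(r.x,f(r.x).reshape(-1,2).round(1).tolist())
    p=r.x;bx,bz=bar(p[3]);print("bar",W(p,[(bx,0,bz)]),"dial",W(p,[(-.064,0,.1015)]),"hinge",W(p,[(0,0,.058)]))
    im=crop(t,360,160,90,105,5.6)
    for q in model(p)[0]: cv2.circle(im,tuple(int(v) for v in (q-[360,160])*5.6),3,(255,0,255),-1)
    sd=crop(s,275,180,80,60,8)
    for q in model(p)[1]: cv2.circle(sd,tuple(int(v) for v in (q-[275,180])*8),3,(255,0,255),-1)
    cv2.imwrite("pics/fit.png",im)
E
python3 fit.py
```

```text
[ 0.5348588  -0.20947757  0.36683798  0.18449218] [[-0.6, 1.7], [0.8, 0.5], [1.0, -0.7], [-0.9, -0.3], [0.1, 0.3], [-0.5, -1.0], [0.4, 0.6], [0.1, -0.0], [-0.0, 0.1], [-1.1, -0.1]]
bar [[ 0.58534416 -0.19007958  0.08436998]] dial [[ 0.47511697 -0.23243217  0.1015    ]] hinge [[ 0.5348588  -0.20947757  0.058     ]]
```

```bash
cat > go.py <<'E'
import sys
from h import *
from scipy.spatial.transform import Rotation as Ro
# usage: go.py x y z yaw(tool x) -> needed shift in fractions (x50mm) and spin (x10deg)
def st():
    s=bot.get_state();R=Ro.from_rotvec(s["ee_rot"]).as_matrix();return s,R
if __name__=="__main__":
    s,R=st();x,y,z,f=map(float,sys.argv[1:]);d=R.T@(np.array([x,y,z])-s["tcp_pos"])
    f0=np.arctan2(R[1,0],R[0,0]);sp=(f0-f+np.pi)%(2*np.pi)-np.pi
    print("shift/50mm",(d/.05).round(3),"spin/10deg",round(np.degrees(sp)/10,3),"phi",f0.round(4),"tilt",R[2,2].round(5),"t",s["clock"],"F",s["ft_force"].round(1),"q",s["joint_pos"].round(2))
E
python3 -m inch '[{"dx":0.66,"dy":-0.17,"dz":0,"spin":0,"hand":0.2},{"dx":0.66,"dy":-0.17,"dz":0,"spin":0,"hand":0.2},{"dx":0.66,"dy":-0.17,"dz":0,"spin":0,"hand":0.2},{"dx":0.66,"dy":-0.17,"dz":0,"spin":0,"hand":0.2},{"dx":0.66,"dy":-0.17,"dz":0,"spin":0,"hand":0.2},{"dx":0.66,"dy":-0.17,"dz":0,"spin":0,"hand":0.2},{"dx":0.66,"dy":-0.17,"dz":0,"spin":0,"hand":0.2},{"dx":0.66,"dy":-0.17,"dz":0,"spin":0,"hand":0.2},{"dx":0.66,"dy":-0.17,"dz":0,"spin":0,"hand":0.2},{"dx":0.66,"dy":-0.17,"dz":0,"spin":0,"hand":0.2},{"dx":0.66,"dy":-0.17,"dz":0,"spin":0,"hand":0.2},{"dx":0.66,"dy":-0.17,"dz":0,"spin":0,"hand":0.2},{"dx":0.66,"dy":-0.17,"dz":0,"spin":0,"hand":0.2},{"dx":0.66,"dy":-0.17,"dz":0,"spin":0,"hand":0.2}]'
python3 -m inch '[{"dx":0,"dy":0,"dz":0,"spin":0.92,"hand":0.2},{"dx":0,"dy":0,"dz":0,"spin":0.92,"hand":0.2},{"dx":0,"dy":0,"dz":0,"spin":0.92,"hand":0.2},{"dx":0,"dy":0,"dz":0,"spin":0.92,"hand":0.2},{"dx":0,"dy":0,"dz":0,"spin":0.92,"hand":0.2},{"dx":0,"dy":0,"dz":0,"spin":0.92,"hand":0.2},{"dx":0,"dy":0,"dz":0,"spin":0.92,"hand":0.2},{"dx":0,"dy":0,"dz":0,"spin":0.92,"hand":0.2},{"dx":0,"dy":0,"dz":0,"spin":0.92,"hand":0.2},{"dx":0,"dy":0,"dz":0,"spin":0.92,"hand":0.2},{"dx":0,"dy":0,"dz":0,"spin":0,"hand":0.2},{"dx":0,"dy":0,"dz":0,"spin":0,"hand":0.2}]'
python3 go.py .5853 -.1901 .0764 -1.204
```

```text
clock: 1.85
tcp_pos: [0.5863, -0.1869, 0.2106]
ee_rot: [-3.075, -0.641, 0.001]
ft_force: [-0.1, -0.4, -0.3]
grip_width: 0.0516
finger_force: 0.0
clock: 3.35
tcp_pos: [0.4568, -0.3783, 0.2114]
ee_rot: [-2.725, 1.136, -0.0]
ft_force: [0.4, 1.0, -0.6]
grip_width: 0.0515
finger_force: 0.0
shift/50mm [-0.64  -3.933  3.492] spin/10deg 2.409 phi -0.7836 tilt -0.98215 t 3.35 F [ 0.4  1.  -0.6] q [-0.78  0.32  0.19  1.51  0.18  3.14]
```

Joint 6 reached its limit going that way, so I'll use the half-turn equivalent grasp (tool yaw 1.938).

```bash
python3 -m inch '[{"spin":-1,"hand":0.2},{"spin":-1,"hand":0.2},{"spin":-1,"hand":0.2},{"spin":-1,"hand":0.2},{"spin":-1,"hand":0.2},{"spin":-1,"hand":0.2},{"spin":-1,"hand":0.2},{"spin":-1,"hand":0.2},{"spin":-1,"hand":0.2},{"spin":-1,"hand":0.2},{"spin":-1,"hand":0.2},{"spin":-1,"hand":0.2}]'
python3 go.py .5853 -.1901 .0764 1.938
```

```text
shift/50mm [-0.64  -3.933  3.492] spin/10deg -15.593 phi -0.7836 tilt -0.98215 t 3.35 F [ 0.4  1.  -0.6] q [-0.78  0.32  0.19  1.51  0.18  3.14]validation failed for argument at $[0]...
```

All keys are needed in each row.

```bash
python3 -m inch '[{"dx":0,"dy":0,"dz":0,"spin":-1,"hand":0.2},{"dx":0,"dy":0,"dz":0,"spin":-1,"hand":0.2},{"dx":0,"dy":0,"dz":0,"spin":-1,"hand":0.2},{"dx":0,"dy":0,"dz":0,"spin":-1,"hand":0.2},{"dx":0,"dy":0,"dz":0,"spin":-1,"hand":0.2},{"dx":0,"dy":0,"dz":0,"spin":-1,"hand":0.2},{"dx":0,"dy":0,"dz":0,"spin":-1,"hand":0.2},{"dx":0,"dy":0,"dz":0,"spin":-1,"hand":0.2},{"dx":0,"dy":0,"dz":0,"spin":-1,"hand":0.2},{"dx":0,"dy":0,"dz":0,"spin":-1,"hand":0.2},{"dx":0,"dy":0,"dz":0,"spin":-1,"hand":0.2},{"dx":0,"dy":0,"dz":0,"spin":-1,"hand":0.2}]'
python3 go.py .5853 -.1901 .0764 1.938
```

```text
clock: 4.85
tcp_pos: [0.458, -0.3769, 0.2118]
ee_rot: [-2.406, -1.855, -0.25]
ft_force: [0.7, 0.9, -0.3]
grip_width: 0.0513
finger_force: 0.0
shift/50mm [3.68  1.43  3.492] spin/10deg -3.564 phi 1.316 tilt -0.98221 t 4.85 F [ 0.7  0.9 -0.3] q [-0.78  0.32  0.19  1.51  0.17  1.04]
```

Hitting the limit also left the tool tilted by 10.8° (q5 0.17). Turning just past the opposite limit should undo that; I'll do it in small steps.

```bash
python3 -m inch '[{"dx":0,"dy":0,"dz":0,"spin":-1,"hand":0.2},{"dx":0,"dy":0,"dz":0,"spin":-1,"hand":0.2},{"dx":0,"dy":0,"dz":0,"spin":-1,"hand":0.2},{"dx":0,"dy":0,"dz":0,"spin":-1,"hand":0.2},{"dx":0,"dy":0,"dz":0,"spin":-1,"hand":0.2},{"dx":0,"dy":0,"dz":0,"spin":-1,"hand":0.2},{"dx":0,"dy":0,"dz":0,"spin":-1,"hand":0.2},{"dx":0,"dy":0,"dz":0,"spin":-1,"hand":0.2},{"dx":0,"dy":0,"dz":0,"spin":-1,"hand":0.2},{"dx":0,"dy":0,"dz":0,"spin":-1,"hand":0.2},{"dx":0,"dy":0,"dz":0,"spin":-1,"hand":0.2},{"dx":0,"dy":0,"dz":0,"spin":-1,"hand":0.2},{"dx":0,"dy":0,"dz":0,"spin":-1,"hand":0.2},{"dx":0,"dy":0,"dz":0,"spin":-1,"hand":0.2},{"dx":0,"dy":0,"dz":0,"spin":-1,"hand":0.2},{"dx":0,"dy":0,"dz":0,"spin":-1,"hand":0.2},{"dx":0,"dy":0,"dz":0,"spin":-1,"hand":0.2},{"dx":0,"dy":0,"dz":0,"spin":-1,"hand":0.2},{"dx":0,"dy":0,"dz":0,"spin":-1,"hand":0.2},{"dx":0,"dy":0,"dz":0,"spin":-1,"hand":0.2}]' >/dev/null
python3 -m inch '[{"dx":0,"dy":0,"dz":0,"spin":-1,"hand":0.2},{"dx":0,"dy":0,"dz":0,"spin":-1,"hand":0.2},{"dx":0,"dy":0,"dz":0,"spin":-1,"hand":0.2},{"dx":0,"dy":0,"dz":0,"spin":-1,"hand":0.2},{"dx":0,"dy":0,"dz":0,"spin":-1,"hand":0.2}]'
python3 go.py .5853 -.1901 .0764 1.938
python3 -m inch '[{"dx":0,"dy":0,"dz":0,"spin":-1,"hand":0.2}]'
python3 go.py .5853 -.1901 .0764 1.938
```

```text
clock: 7.98
tcp_pos: [0.4868, -0.3436, 0.2109]
ee_rot: [-2.813, 1.02, -0.014]
ft_force: [0.6, -0.3, -0.3]
grip_width: 0.051
finger_force: 0.0
shift/50mm [-0.332 -3.196  3.198] spin/10deg -15.072 phi -0.6925 tilt -0.98881 t 7.975 F [ 0.6 -0.3 -0.3] q [-0.69  0.3   0.16  1.48  0.14 -3.14]
clock: 8.1
tcp_pos: [0.5142, -0.3038, 0.2111]
ee_rot: [-2.897, 0.888, -0.026]
ft_force: [0.5, 0.1, 0.3]
grip_width: 0.0513
finger_force: 0.0
shift/50mm [-0.049 -2.363  2.978] spin/10deg -14.506 phi -0.5937 tilt -0.99361 t 8.1 F [0.5 0.1 0.3] q [-0.59  0.28  0.14  1.45  0.11 -3.14]
```

```bash
python3 -m inch '[{"dx":0,"dy":0,"dz":0,"spin":-1,"hand":0.2},{"dx":0,"dy":0,"dz":0,"spin":-1,"hand":0.2}]'
python3 go.py .5853 -.1901 .0764 1.938; python3 -m inch '[{"dx":0,"dy":0,"dz":0,"spin":-0.5,"hand":0.2}]'
python3 go.py .5853 -.1901 .0764 1.938
```

```text
clock: 8.35
tcp_pos: [0.5547, -0.2204, 0.2111]
ee_rot: [-3.043, 0.617, -0.033]
ft_force: [0.4, 0.2, 0.1]
grip_width: 0.0514
finger_force: 0.0
shift/50mm [ 0.291 -0.687  2.727] spin/10deg -13.398 phi -0.4005 tilt -0.99909 t 8.35 F [0.4 0.2 0.1] q [-0.4   0.25  0.11  1.42  0.04 -3.14]
clock: 8.48
tcp_pos: [0.5628, -0.1977, 0.2113]
ee_rot: [-3.075, 0.544, -0.032]
ft_force: [0.3, 0.7, -0.1]
grip_width: 0.051
finger_force: 0.0
shift/50mm [ 0.326 -0.237  2.71 ] spin/10deg -13.113 phi -0.3506 tilt -0.99961 t 8.475 F [ 0.3  0.7 -0.1] q [-0.35  0.25  0.11  1.42  0.02 -3.14]
```

```bash
python3 -m inch '[{"dx":0,"dy":0,"dz":0,"spin":-0.4,"hand":0.2}]' >/dev/null
python3 go.py .5853 -.1901 .0764 1.938
python3 -m inch '[{"dx":0,"dy":0,"dz":0,"spin":1,"hand":0.2},{"dx":0,"dy":0,"dz":0,"spin":1,"hand":0.2},{"dx":0,"dy":0,"dz":0,"spin":1,"hand":0.2},{"dx":0,"dy":0,"dz":0,"spin":1,"hand":0.2},{"dx":0,"dy":0,"dz":0,"spin":1,"hand":0.2},{"dx":0,"dy":0,"dz":0,"spin":1,"hand":0.2},{"dx":0,"dy":0,"dz":0,"spin":1,"hand":0.2},{"dx":0,"dy":0,"dz":0,"spin":1,"hand":0.2},{"dx":0,"dy":0,"dz":0,"spin":1,"hand":0.2},{"dx":0,"dy":0,"dz":0,"spin":1,"hand":0.2},{"dx":0,"dy":0,"dz":0,"spin":1,"hand":0.2},{"dx":0,"dy":0,"dz":0,"spin":1,"hand":0.2},{"dx":0,"dy":0,"dz":0,"spin":1,"hand":0.2},{"dx":0,"dy":0,"dz":0,"spin":1,"hand":0.2},{"dx":0,"dy":0,"dz":0,"spin":1,"hand":0.2},{"dx":0,"dy":0,"dz":0,"spin":1,"hand":0.2},{"dx":0,"dy":0,"dz":0,"spin":1,"hand":0.2},{"dx":0,"dy":0,"dz":0,"spin":1,"hand":0.2},{"dx":0,"dy":0,"dz":0,"spin":1,"hand":0.2},{"dx":0,"dy":0,"dz":0,"spin":1,"hand":0.2}]' 
python3 go.py .5853 -.1901 .0764 1.938
```

```text
shift/50mm [0.334 0.083 2.702] spin/10deg -12.899 phi -0.3134 tilt -0.99981 t 8.6 F [-0.6  0.1  0.3] q [-0.31  0.25  0.11  1.41  0.01 -3.14]
clock: 11.1
tcp_pos: [0.5676, -0.1827, 0.2111]
ee_rot: [1.029, 2.95, 0.012]
ft_force: [0.1, 0.2, -0.0]
grip_width: 0.0515
finger_force: 0.0
shift/50mm [-0.332  0.068  2.7  ] spin/10deg 3.051 phi 2.4704 tilt -0.99982 t 11.1 F [ 0.1  0.2 -0. ] q [-0.32  0.25  0.11  1.41  0.01  0.36]
```

```bash
python3 -m inch '[{"dx":0,"dy":0,"dz":0,"spin":1,"hand":0.2},{"dx":0,"dy":0,"dz":0,"spin":1,"hand":0.2},{"dx":0,"dy":0,"dz":0,"spin":1,"hand":0.2},{"dx":0,"dy":0,"dz":0,"spin":0.05,"hand":0.2}]' 
python3 go.py .5853 -.1901 .0764 1.938
```

```text
clock: 11.6
tcp_pos: [0.5676, -0.183, 0.2112]
ee_rot: [1.761, 2.583, 0.019]
ft_force: [-0.5, 0.8, -1.1]
grip_width: 0.0512
finger_force: 0.0
shift/50mm [-0.248  0.228  2.701] spin/10deg 0.039 phi 1.9448 tilt -0.99981 t 11.6 F [-0.5  0.8 -1.1] q [-0.32  0.25  0.11  1.41  0.01  0.88]
```

```bash
python3 -m inch '[{"dx":-0.25,"dy":0.23,"dz":0,"spin":0.04,"hand":0.2},{"dx":0,"dy":0,"dz":0.5,"spin":0,"hand":0.2},{"dx":0,"dy":0,"dz":0.5,"spin":0,"hand":0.2},{"dx":0,"dy":0,"dz":0.5,"spin":0,"hand":0.2},{"dx":0,"dy":0,"dz":0.5,"spin":0,"hand":0.2},{"dx":0,"dy":0,"dz":0.4,"spin":0,"hand":0.2},{"dx":0,"dy":0,"dz":0.3,"spin":0,"hand":0.2},{"dx":0,"dy":0,"dz":0,"spin":0,"hand":0.2}]' 
python3 go.py .5853 -.1901 .0764 1.938
python3 - <<'E'
from h import *
s=viewer.capture("side");t=viewer.capture("top")
a=crop(s,265,150,100,90,4);b=crop(t,350,150,100,90,4)
cv2.imwrite("pics/g1.png",np.hstack([a,b]))
E
```

```text
clock: 12.6
tcp_pos: [0.5843, -0.1911, 0.0753]
ee_rot: [1.774, 2.577, 0.018]
ft_force: [0.6, 0.2, -0.2]
grip_width: 0.0513
finger_force: 0.0
shift/50mm [ 0.011  0.026 -0.022] spin/10deg -0.012 phi 1.9359 tilt -0.99986 t 12.6 F [ 0.6  0.2 -0.2] q [-0.32  0.31 -0.11  1.14  0.01  0.89]
```

View pics/g1.png

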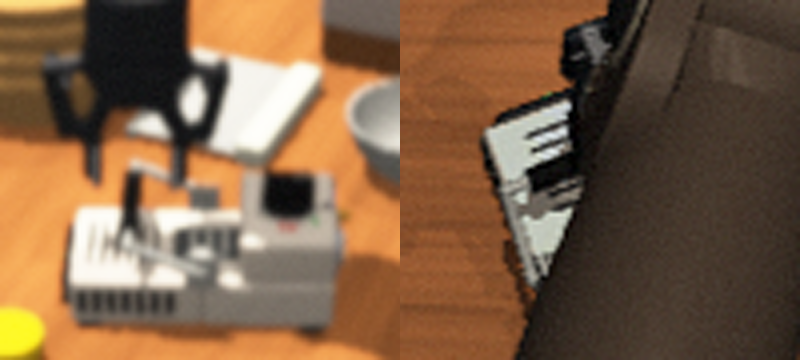

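The side crop (left half) shows the finger tips at (92,180) and (178,180), straddling the sleeve, which runs from (130,170) to (125,240). The tips look higher, or farther along the sleeve, than expected, so I'll check against the projection.

Run:
```python
from h import *
import fit
s=fit.s;p=[.53486,-.20948,.36684,.1845];bx,bz=fit.bar(p[3])
R=np.array([np.cos(1.936),np.sin(1.936)]);y=np.array([np.sin(1.936),-np.cos(1.936)])
L=lambda d,z:[*(np.array([.5843,-.1911])+y*d),z]
P=np.vstack([fit.W(p,[(bx,.04,bz),(bx,0,bz),(bx,-.04,bz)]),[L(-.0256,.064),L(.0256,.064),L(-.0256,.077),L(.0256,.077)]])
print(((proj(s,P)-[265,150])*4).round(0).tolist())
```

```text
[[128.0, 230.0], [131.0, 199.0], [134.0, 170.0], [167.0, 222.0], [100.0, 220.0], [167.0, 208.0], [100.0, 206.0]]
```

Run:
```python
from h import *
s=viewer.capture("side")
a=crop(s,275,165,60,60,10)
a=np.clip(a.astype(float)*1.6+10,0,255).astype(np.uint8)
y=np.array([np.sin(1.936),-np.cos(1.936)])
for z,c in((.0753,(0,0,255)),(.0643,(0,255,0)),(.1153,(255,0,0))):
    P=np.array([[*(np.array([.5843,-.1911])+y*d),z] for d in(-.0256,0,.0256)])
    for q in (proj(s,P)-[275,165])*10: cv2.circle(a,(int(q[0]),int(q[1])),4,c,-1)
cv2.imwrite("pics/g2.png",a)
```

```text
(no output)
```

View pics/g2.png

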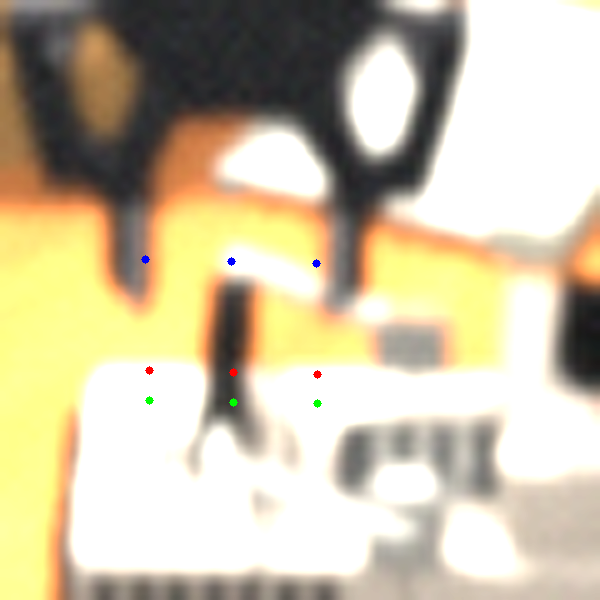

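Run:
```python
from h import *
t=pickle.load(open("top0.pkl","rb"))
print(proj(t,[[.2095,-.481,.2104],[.2095,-.481,.26]]))
s=bot.get_state();print(s["joint_pos"],s["tcp_pos"])
t=viewer.capture("top")
a=crop(t,350,130,75,75,8);a=np.clip(a.astype(float)*1.8+20,0,255).astype(np.uint8)
b=crop(pickle.load(open("top0.pkl","rb")),505,330,75,75,8);b=np.clip(b.astype(float)*1.8+20,0,255).astype(np.uint8)
y=np.array([np.sin(1.936),-np.cos(1.936)])
for z,c in((.0753,(0,0,255)),(.1353,(255,0,0))):
    P=np.array([[*(np.array([.5843,-.1911])+y*d),z] for d in(0,.0256,.05)])
    for q in (proj(t,P)-[350,130])*8: cv2.circle(a,(int(q[0]),int(q[1])),4,c,-1)
for z,c in((.2104,(0,0,255)),(.2704,(255,0,0))):
    y=np.array([.399,-.917])
    P=np.array([[*(np.array([.2095,-.481])+y*d),z] for d in(-.0425,0,.0425)])
    for q in (proj(t,P)-[505,330])*8: cv2.circle(b,(int(q[0]),int(q[1])),4,c,-1)
cv2.imwrite("pics/g3.png",np.hstack([a,b])[:,:800] if 0 else cv2.resize(np.hstack([a,b]),(800,400)))
```

```text
[[538.64137309 353.81853407]
 [548.36364628 357.42182554]]
[-0.32041231  0.31007222 -0.10347061  1.13836928  0.0073761   0.88655165] [ 0.58552581 -0.19185154  0.07735237]
```

View pics/g3.png

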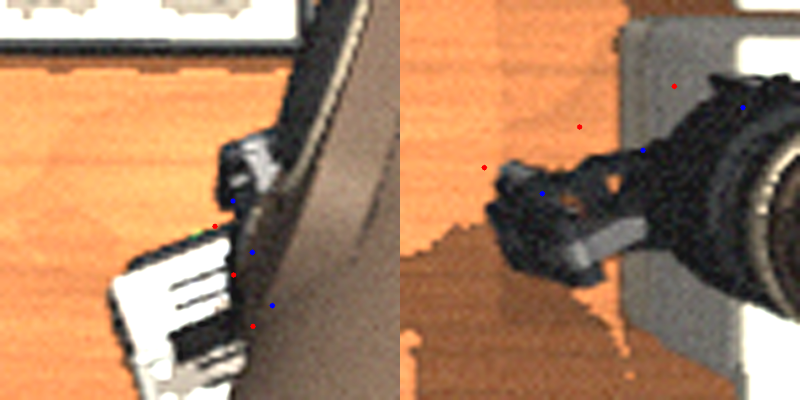

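The finger tips in the side crop (140 and 340, row 300) are about 9 px above their projection, so they may be higher than nominal. Closing and reading the width will tell whether the bar is between the pads.

```bash
python3 -m inch '[{"dx":0,"dy":0,"dz":0,"spin":0,"hand":-0.3},{"dx":0,"dy":0,"dz":0,"spin":0,"hand":-0.5},{"dx":0,"dy":0,"dz":0,"spin":0,"hand":-0.7},{"dx":0,"dy":0,"dz":0,"spin":0,"hand":-1},{"dx":0,"dy":0,"dz":0,"spin":0,"hand":-1},{"dx":0,"dy":0,"dz":0,"spin":0,"hand":-1}]'
python3 go.py .5853 -.1901 .0764 1.938
python3 - <<'E'
from h import *
s=viewer.capture("side")
a=crop(s,265,120,80,100,6)
a=np.clip(a.astype(float)*1.3+30,0,255).astype(np.uint8)
T=bot.get_state()["tcp_pos"]
q=((proj(s,[T])[0]-[265,120])*6).astype(int);cv2.circle(a,tuple(map(int,q)),4,(0,0,255),-1)
cv2.imwrite("pics/g4.png",a)
E
```

```text
clock: 13.55
tcp_pos: [0.5849, -0.1918, 0.0764]
ee_rot: [1.776, 2.574, 0.019]
ft_force: [0.2, 0.4, 0.3]
grip_width: -0.0001
finger_force: 0.0
shift/50mm [ 0.029  0.02  -0.001] spin/10deg -0.024 phi 1.9338 tilt -0.99982 t 13.55 F [0.2 0.4 0.3] q [-0.32  0.31 -0.1   1.14  0.01  0.89]
```

View pics/g4.png

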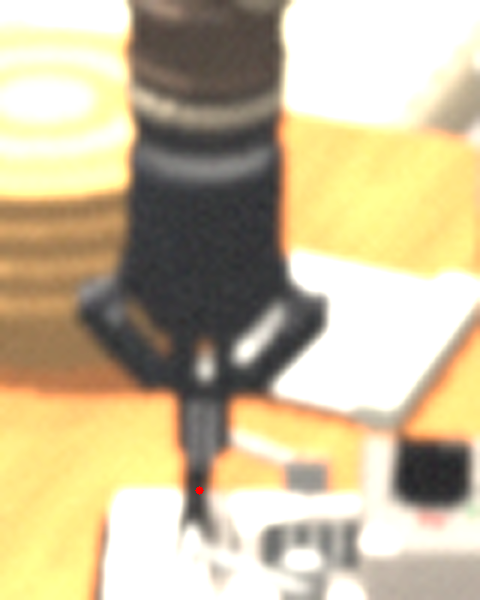

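The jaws closed fully (width 0), and in this crop the shut tips end near (205,455), just above the sleeve. The projected TCP is at (200,490). So the real tool sits about 30 mm higher than reported. I'll reopen, go down about 30 mm in small steps while watching the force, and close again.

```bash
python3 -m inch '[{"dx":0,"dy":0,"dz":0,"spin":0,"hand":0.1},{"dx":0,"dy":0,"dz":0,"spin":0,"hand":0.1},{"dx":0,"dy":0,"dz":0,"spin":0,"hand":0.1},{"dx":0,"dy":0,"dz":0.2,"spin":0,"hand":0.1},{"dx":0,"dy":0,"dz":0.2,"spin":0,"hand":0.1},{"dx":0,"dy":0,"dz":0,"spin":0,"hand":0.1}]'
python3 -m inch '[{"dx":0,"dy":0,"dz":0.1,"spin":0,"hand":0.1},{"dx":0,"dy":0,"dz":0.08,"spin":0,"hand":0.1},{"dx":0,"dy":0,"dz":0,"spin":0,"hand":0.1}]'
python3 -m inch '[{"dx":0,"dy":0,"dz":0,"spin":0,"hand":-0.3},{"dx":0,"dy":0,"dz":0,"spin":0,"hand":-0.5},{"dx":0,"dy":0,"dz":0,"spin":0,"hand":-0.7},{"dx":0,"dy":0,"dz":0,"spin":0,"hand":-1},{"dx":0,"dy":0,"dz":0,"spin":0,"hand":-1},{"dx":0,"dy":0,"dz":0,"spin":0,"hand":-1}]'
python3 - <<'E'
from h import *
s=viewer.capture("side")
T=bot.get_state();print(T["tcp_pos"],T["ft_force"],T["torque"])
pickle.dump(s,open("g5.pkl","wb"));a=crop(s,265,120,80,100,6)
a=np.clip(a.astype(float)*1.3+30,0,255).astype(np.uint8)
cv2.imwrite("pics/g5.png",a)
E
```

```text
clock: 14.35
tcp_pos: [0.5843, -0.1915, 0.0548]
ee_rot: [1.777, 2.576, 0.018]
ft_force: [-0.6, -0.2, -1.4]
grip_width: 0.0467
finger_force: 0.0
clock: 14.72
tcp_pos: [0.5852, -0.1917, 0.047]
ee_rot: [1.776, 2.574, 0.018]
ft_force: [-0.9, 0.0, -0.2]
grip_width: 0.0467
finger_force: 0.0
clock: 15.48
tcp_pos: [0.587, -0.1915, 0.0483]
ee_rot: [1.773, 2.572, 0.022]
ft_force: [5.1, 1.9, 2.3]
grip_width: 0.0139
finger_force: 58.6
[ 0.58699309 -0.19153423  0.04829414] [4.94430299 2.24262107 1.84554291] [ 0.46597788 -0.96403833 -0.03114909]
```

```bash
python3 -m inch '[{"dx":0,"dy":0,"dz":0,"spin":0,"hand":0},{"dx":0,"dy":0.06,"dz":0,"spin":0,"hand":0},{"dx":0,"dy":0,"dz":0.12,"spin":0,"hand":0},{"dx":0,"dy":0,"dz":0,"spin":0,"hand":0}]'
python3 -m inch '[{"dx":0,"dy":0,"dz":0,"spin":0,"hand":-0.5},{"dx":0,"dy":0,"dz":0,"spin":0,"hand":-0.7},{"dx":0,"dy":0,"dz":0,"spin":0,"hand":-1},{"dx":0,"dy":0,"dz":0,"spin":0,"hand":-1},{"dx":0,"dy":0,"dz":0,"spin":0,"hand":-1}]'
```

```text
clock: 16.02
tcp_pos: [0.5876, -0.1906, 0.0404]
ee_rot: [1.777, 2.575, 0.018]
ft_force: [-0.6, 1.2, 0.1]
grip_width: 0.0426
finger_force: 0.0
clock: 16.65
tcp_pos: [0.5881, -0.1908, 0.0413]
ee_rot: [1.776, 2.574, 0.018]
ft_force: [-2.2, -1.1, -2.2]
grip_width: 0.0142
finger_force: 58.4
```

```bash
python3 -m inch '[{"dx":0,"dy":-0.057,"dz":-0.106,"spin":0,"hand":-1},{"dx":0,"dy":-0.057,"dz":-0.106,"spin":0,"hand":-1},{"dx":0,"dy":-0.078,"dz":-0.092,"spin":0,"hand":-1},{"dx":0,"dy":-0.078,"dz":-0.092,"spin":0,"hand":-1},{"dx":0,"dy":-0.094,"dz":-0.075,"spin":0,"hand":-1},{"dx":0,"dy":-0.094,"dz":-0.075,"spin":0,"hand":-1},{"dx":0,"dy":0,"dz":0,"spin":0,"hand":-1}]'
python3 -m inch '[{"dx":0,"dy":-0.107,"dz":-0.054,"spin":0,"hand":-1},{"dx":0,"dy":-0.107,"dz":-0.054,"spin":0,"hand":-1},{"dx":0,"dy":-0.116,"dz":-0.032,"spin":0,"hand":-1},{"dx":0,"dy":-0.116,"dz":-0.032,"spin":0,"hand":-1},{"dx":0,"dy":0,"dz":0,"spin":0,"hand":-1}]'
python3 -m inch '[{"dx":0,"dy":-0.102,"dz":-0.009,"spin":0,"hand":-1},{"dx":0,"dy":-0.12,"dz":-0.005,"spin":0,"hand":-1},{"dx":0,"dy":0,"dz":0,"spin":0,"hand":-1},{"dx":0,"dy":0,"dz":0,"spin":0,"hand":-1}]'
python3 go.py .5349 -.2095 .078 1.938
```

```text
clock: 17.52
tcp_pos: [0.5659, -0.1992, 0.0685]
ee_rot: [1.776, 2.573, 0.018]
ft_force: [-1.2, -2.3, -3.8]
grip_width: 0.0141
finger_force: 58.8
clock: 18.15
tcp_pos: [0.5447, -0.2072, 0.0767]
ee_rot: [1.776, 2.574, 0.017]
ft_force: [-1.1, -2.3, -3.4]
grip_width: 0.014
finger_force: 58.9
clock: 18.65
tcp_pos: [0.5348, -0.2109, 0.0771]
ee_rot: [1.776, 2.574, 0.018]
ft_force: [-0.0, -2.5, -2.2]
grip_width: 0.0142
finger_force: 59.2
shift/50mm [ 0.026  0.012 -0.019] spin/10deg -0.026 phi 1.9335 tilt -0.99983 t 18.65 F [-0.  -2.5 -2.2] q [-0.38  0.24 -0.2   1.12  0.01  0.83]
```

```bash
python3 -m inch '[{"dx":0,"dy":-0.05,"dz":0,"spin":0,"hand":-1},{"dx":0,"dy":-0.04,"dz":0,"spin":0,"hand":-1},{"dx":0,"dy":0,"dz":0,"spin":0,"hand":-1}]'
python3 - <<'E'
from h import *
import fit
s=viewer.capture("side")
T=bot.get_state();print(T["tcp_pos"],T["ft_force"])
a=crop(s,255,120,100,120,5)
a=np.clip(a.astype(float)*1.2+20,0,255).astype(np.uint8)
p=[.53486,-.20948,.36684]
for L,c in (([(0,.055,.058),(0,-.055,.058),(0,.055,.118),(0,-.055,.118)],(0,0,255)),([(-.1,.05,.084),(-.028,.05,.084),(.1,.05,.046),(.1,.05,.01)],(255,0,255))):
    for q in (proj(s,fit.W(p,L))-[255,120])*5: cv2.circle(a,(int(q[0]),int(q[1])),3,c,-1)
cv2.imwrite("pics/g6.png",a)
E
```

```text
clock: 19.02
tcp_pos: [0.531, -0.2121, 0.0771]
ee_rot: [1.775, 2.574, 0.02]
ft_force: [4.0, 1.7, -2.3]
grip_width: 0.0145
finger_force: 59.2
[ 0.53097785 -0.21210936  0.07706706] [ 2.70907494  1.6741245  -1.40869453]
```

View pics/g6.png

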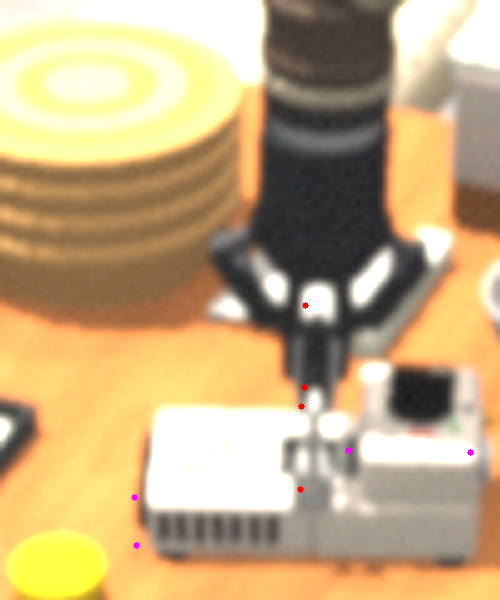

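The side crop shows the handle arm standing upright at x≈316 (rows 395 to 490) with the jaws on the sleeve and the chassis level. The force rose to 4 N at the end, so the handle is against its stop. Next I lift.

```bash
python3 -m inch '[{"dx":0,"dy":0.04,"dz":-0.1,"spin":0,"hand":-1},{"dx":0,"dy":0,"dz":-0.2,"spin":0,"hand":-1},{"dx":0,"dy":0,"dz":-0.3,"spin":0,"hand":-1},{"dx":0,"dy":0,"dz":-0.4,"spin":0,"hand":-1},{"dx":0,"dy":0,"dz":-0.5,"spin":0,"hand":-1},{"dx":0,"dy":0,"dz":-0.5,"spin":0,"hand":-1},{"dx":0,"dy":0,"dz":-0.4,"spin":0,"hand":-1},{"dx":0,"dy":0,"dz":-0.2,"spin":0,"hand":-1},{"dx":0,"dy":0,"dz":0,"spin":0,"hand":-1}]'
python3 - <<'E'
from h import *
t=pickle.load(open("top0.pkl","rb"));print("jar",ray(t,(324,183),.085))
for n in("side","top"):
    c=viewer.capture(n);pickle.dump(c,open("lift_%s.pkl"%n,"wb"))
print(bot.get_state()["ft_force"],bot.get_state()["torque"])
E
python3 go.py .5157 .171 .2 1.4453
```

```text
clock: 20.2
tcp_pos: [0.5305, -0.212, 0.2078]
ee_rot: [1.775, 2.573, 0.019]
ft_force: [0.8, -0.0, -9.5]
grip_width: 0.0142
finger_force: 58.7
jar [ 0.6009668  -0.00870683  0.085     ]
[ 0.22758439 -0.11510147 -9.99853388] [-0.00215954  0.05099936  0.00270793]
shift/50mm [7.259 2.449 0.134] spin/10deg 2.798 phi 1.9336 tilt -0.99984 t 20.3 F [  0.2  -0.1 -10. ] q [-0.38  0.2   0.04  1.39  0.01  0.82]
```

```bash
python3 -m inch '[{"dx":0.2,"dy":0.067,"dz":0,"spin":0,"hand":-1},{"dx":0.4,"dy":0.135,"dz":0,"spin":0,"hand":-1},{"dx":0.55,"dy":0.185,"dz":0,"spin":0,"hand":-1},{"dx":0.55,"dy":0.185,"dz":0,"spin":0,"hand":-1},{"dx":0.55,"dy":0.185,"dz":0,"spin":0,"hand":-1},{"dx":0.55,"dy":0.185,"dz":0,"spin":0,"hand":-1},{"dx":0.55,"dy":0.185,"dz":0,"spin":0,"hand":-1},{"dx":0.55,"dy":0.185,"dz":0,"spin":0,"hand":-1},{"dx":0.55,"dy":0.185,"dz":0,"spin":0,"hand":-1},{"dx":0.55,"dy":0.185,"dz":0,"spin":0,"hand":-1},{"dx":0.55,"dy":0.185,"dz":0,"spin":0,"hand":-1},{"dx":0.55,"dy":0.185,"dz":0,"spin":0,"hand":-1},{"dx":0.55,"dy":0.185,"dz":0,"spin":0,"hand":-1},{"dx":0.4,"dy":0.135,"dz":0,"spin":0,"hand":-1},{"dx":0.2,"dy":0.067,"dz":0,"spin":0,"hand":-1}]'
python3 -m inch '[{"dx":0,"dy":0,"dz":0,"spin":0.3,"hand":-1},{"dx":0,"dy":0,"dz":0,"spin":0.5,"hand":-1},{"dx":0,"dy":0,"dz":0,"spin":0.6,"hand":-1},{"dx":0,"dy":0,"dz":0,"spin":0.6,"hand":-1},{"dx":0,"dy":0,"dz":0,"spin":0.5,"hand":-1},{"dx":0,"dy":0,"dz":0,"spin":0.3,"hand":-1},{"dx":0,"dy":0,"dz":0,"spin":0,"hand":-1},{"dx":0,"dy":0,"dz":0,"spin":0,"hand":-1}]'
python3 go.py .5157 .171 .2 1.4453
python3 - <<'E'
from h import *
import fit
s=viewer.capture("side");t=viewer.capture("top")
a=crop(s,180,190,200,180,3);b=crop(t,190,130,130,180,3)
for off in (0,):
  p=[.5157,.171,-.1255];H=.135-off
  L=[(-.1,.05,.084),(-.1,-.05,.084),(-.028,.05,.084),(-.028,-.05,.084),(.1,.05,.046),(.1,-.05,.046),(-.085,.04,0),(.085,.04,0),(-.064,0,.113)]
  P=fit.W(p,L);P[:,2]+=H
  for q in (proj(s,P)-[180,190])*3: cv2.circle(a,(int(q[0]),int(q[1])),2,(255,0,255),-1)
  for q in (proj(t,P)-[190,130])*3: cv2.circle(b,(int(q[0]),int(q[1])),2,(255,0,255),-1)
im=np.hstack([a,b])
cv2.imwrite("pics/g7.png",cv2.resize(im,None,fx=800/im.shape[1],fy=800/im.shape[1]));print(im.shape)
pickle.dump((s,t),open("c.pkl","wb"))
E
```

```text
clock: 22.18
tcp_pos: [0.5144, 0.1724, 0.2071]
ee_rot: [1.773, 2.577, 0.019]
ft_force: [0.6, -0.5, -8.9]
grip_width: 0.0142
finger_force: 58.8
clock: 23.18
tcp_pos: [0.5153, 0.1703, 0.2072]
ee_rot: [2.347, 2.071, 0.023]
ft_force: [0.1, 1.2, -7.8]
grip_width: 0.0143
finger_force: 58.7
shift/50mm [0.014 0.005 0.145] spin/10deg 0.004 phi 1.446 tilt -0.99982 t 23.175 F [ 0.1  1.2 -7.8] q [ 0.32  0.14 -0.03  1.38 -0.    2.02]
(540, 990, 3)
```

View pics/g7.png

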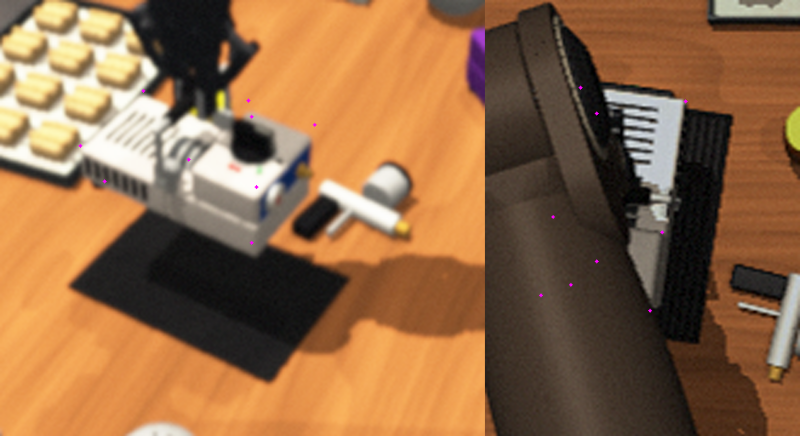

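Top view (right half): the visible rear-right corner at (684,96) and front-right deck corner at (660,303) match the prediction to a few mm, so the compressor hangs centred and aligned over the mat. Side view: it hangs about level and clear of everything. Now I lower it.

```bash
python3 -m inch '[{"dx":0,"dy":0,"dz":0.2,"spin":0,"hand":-1},{"dx":0,"dy":0,"dz":0.4,"spin":0,"hand":-1},{"dx":0,"dy":0,"dz":0.5,"spin":0,"hand":-1},{"dx":0,"dy":0,"dz":0.5,"spin":0,"hand":-1},{"dx":0,"dy":0,"dz":0.3,"spin":0,"hand":-1},{"dx":0,"dy":0,"dz":0.1,"spin":0,"hand":-1},{"dx":0,"dy":0,"dz":0.05,"spin":0,"hand":-1},{"dx":0,"dy":0,"dz":0.05,"spin":0,"hand":-1},{"dx":0,"dy":0,"dz":0.05,"spin":0,"hand":-1},{"dx":0,"dy":0,"dz":0,"spin":0,"hand":-1}]'
python3 -m inch '[{"dx":0,"dy":0,"dz":0.04,"spin":0,"hand":-1},{"dx":0,"dy":0,"dz":0.04,"spin":0,"hand":-1},{"dx":0,"dy":0,"dz":0.04,"spin":0,"hand":-1},{"dx":0,"dy":0,"dz":0.04,"spin":0,"hand":-1},{"dx":0,"dy":0,"dz":0,"spin":0,"hand":-1}]'
python3 -m inch '[{"dx":0,"dy":0,"dz":0.04,"spin":0,"hand":-1},{"dx":0,"dy":0,"dz":0.04,"spin":0,"hand":-1},{"dx":0,"dy":0,"dz":0,"spin":0,"hand":-1}]'
```

```text
clock: 24.52
tcp_pos: [0.5176, 0.1705, 0.0999]
ee_rot: [2.348, 2.07, 0.024]
ft_force: [0.0, 0.2, -7.7]
grip_width: 0.0141
finger_force: 59.0
clock: 25.15
tcp_pos: [0.5176, 0.1705, 0.0915]
ee_rot: [2.348, 2.07, 0.023]
ft_force: [0.1, 0.3, -8.1]
grip_width: 0.0142
finger_force: 59.0
clock: 25.52
tcp_pos: [0.5176, 0.1704, 0.0875]
ee_rot: [2.348, 2.07, 0.023]
ft_force: [0.4, -0.6, -7.7]
grip_width: 0.0139
finger_force: 59.0
```

```bash
python3 -m inch '[{"dx":0,"dy":0,"dz":0.04,"spin":0,"hand":-1},{"dx":0,"dy":0,"dz":0.03,"spin":0,"hand":-1},{"dx":0,"dy":0,"dz":0,"spin":0,"hand":-1}]'
python3 -m inch '[{"dx":0,"dy":0,"dz":0.03,"spin":0,"hand":-1},{"dx":0,"dy":0,"dz":0.02,"spin":0,"hand":-1},{"dx":0,"dy":0,"dz":0,"spin":0,"hand":-1}]'
```

```text
clock: 25.9
tcp_pos: [0.5189, 0.1706, 0.085]
ee_rot: [2.347, 2.069, 0.027]
ft_force: [2.6, -0.5, -3.7]
grip_width: 0.0142
finger_force: 59.4
clock: 26.28
tcp_pos: [0.5205, 0.1706, 0.0837]
ee_rot: [2.346, 2.067, 0.031]
ft_force: [7.0, -2.5, 0.1]
grip_width: 0.0139
finger_force: 59.9
```

```bash
python3 -m inch '[{"dx":0,"dy":0.06,"dz":0.02,"spin":0,"hand":-1},{"dx":0,"dy":0,"dz":0,"spin":0,"hand":-1}]'
python3 -m inch '[{"dx":0,"dy":0.04,"dz":0.01,"spin":0,"hand":-1},{"dx":0,"dy":0,"dz":0,"spin":0,"hand":-1}]'
```

```text
clock: 26.52
tcp_pos: [0.5226, 0.1702, 0.082]
ee_rot: [2.347, 2.068, 0.028]
ft_force: [5.6, -0.5, 1.4]
grip_width: 0.0143
finger_force: 60.0
clock: 26.78
tcp_pos: [0.5231, 0.1702, 0.0819]
ee_rot: [2.348, 2.07, 0.026]
ft_force: [-0.8, -0.4, 7.6]
grip_width: 0.014
finger_force: 60.6
```

```bash
python3 -m inch '[{"dx":0,"dy":0,"dz":-0.03,"spin":0,"hand":-0.6},{"dx":0,"dy":0,"dz":0,"spin":0,"hand":-0.4},{"dx":0,"dy":0,"dz":0,"spin":0,"hand":-0.4},{"dx":0,"dy":0,"dz":-0.2,"spin":0,"hand":-0.4},{"dx":0,"dy":0,"dz":-0.4,"spin":0,"hand":-0.4},{"dx":0,"dy":0,"dz":-0.5,"spin":0,"hand":-0.4},{"dx":0,"dy":0,"dz":-0.5,"spin":0,"hand":-0.4}]'
python3 -m inch '[{"dx":0,"dy":0,"dz":0,"spin":-1,"hand":0.2},{"dx":0,"dy":0,"dz":0,"spin":-1,"hand":0.2},{"dx":0,"dy":0,"dz":0,"spin":-1,"hand":0.2},{"dx":0,"dy":0,"dz":0,"spin":-1,"hand":0.2},{"dx":0,"dy":0,"dz":0,"spin":-1,"hand":0.2},{"dx":0,"dy":0,"dz":0,"spin":-1,"hand":0.2},{"dx":0,"dy":0,"dz":0,"spin":-1,"hand":0.2},{"dx":0,"dy":0,"dz":0,"spin":-1,"hand":0.2},{"dx":0,"dy":0,"dz":0,"spin":-1,"hand":0.2},{"dx":0,"dy":-0.8,"dz":0,"spin":0,"hand":0.2},{"dx":0,"dy":-0.8,"dz":0,"spin":0,"hand":0.2},{"dx":0,"dy":-0.8,"dz":0,"spin":0,"hand":0.2},{"dx":0,"dy":-0.8,"dz":0,"spin":0,"hand":0.2},{"dx":0,"dy":-0.8,"dz":0,"spin":0,"hand":0.2},{"dx":0,"dy":-0.8,"dz":0,"spin":0,"hand":0.2}]'
python3 go.py .4595 .178 .08 3.017
python3 - <<'E'
from h import *
import fit
from scipy.optimize import least_squares
t=viewer.capture("top");s=viewer.capture("side");pickle.dump((s,t),open("d.pkl","wb"))
p0=[.523,.170,-.125]
q=proj(t,fit.W(p0,[(-.064,0,.118)]))[0];print("pred dial px",q)
g=t["color"].astype(int);hsv=cv2.cvtColor(t["color"],cv2.COLOR_RGB2HSV)
x0,y0=int(q[0])-45,int(q[1])-60
W=hsv[y0:y0+120,x0:x0+90]
gr=(W[...,0]>40)&(W[...,0]<85)&(W[...,1]>100)&(W[...,2]>60); rd=((W[...,0]<6)|(W[...,0]>174))&(W[...,1]>150)&(W[...,2]>80)
for n,m in(("green",gr),("red",rd)):
    k,l,stt,c=cv2.connectedComponentsWithStats(m.astype(np.uint8));print(n,[(stt[i,4],(c[i]+[x0,y0]).round(1).tolist()) for i in range(1,k) if stt[i,4]>1][:8])
a=crop(t,x0,y0,90,120,5);b=crop(s,215,180,110,150,4)
cv2.imwrite("pics/d.png",np.hstack([cv2.resize(a,(400,533)),cv2.resize(b,(391,533))]));print(x0,y0)
E
```

```text
clock: 27.65
tcp_pos: [0.5213, 0.1698, 0.1632]
ee_rot: [2.348, 2.07, 0.024]
ft_force: [-0.1, 0.9, 0.0]
grip_width: 0.0259
finger_force: 0.0
clock: 29.52
tcp_pos: [0.4911, -0.0696, 0.1617]
ee_rot: [0.196, 3.116, 0.004]
ft_force: [0.7, 0.3, -0.2]
grip_width: 0.0514
finger_force: 0.0
shift/50mm [1.279 4.827 1.629] spin/10deg -0.006 phi 3.0159 tilt -0.9998 t 29.525 F [ 0.7  0.3 -0.2] q [-0.14  0.06 -0.22  1.27  0.   -0.02]
pred dial px [245.1896869  238.46734263]
green [(np.int32(4), [236.2, 246.0])]
red [(np.int32(4), [234.5, 235.5]), (np.int32(2), [234.0, 238.5])]
200 178
```

View pics/d.png

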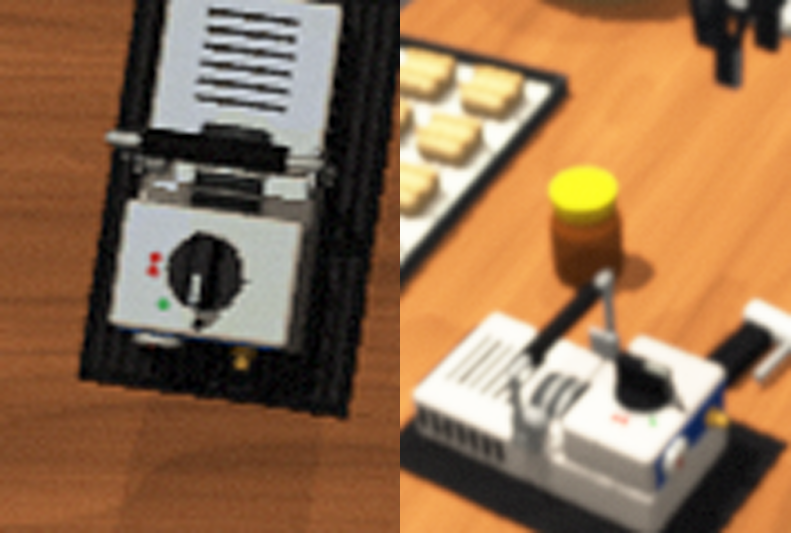

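The compressor stands on the mat with the handle upright. In the left crop the dial is at (205,275) with the pointer at off, and the green dot is at (163,303). Now I compute the dial position.

Run:
```python
from h import *
import fit
from scipy.optimize import least_squares
s,t=pickle.load(open("d.pkl","rb"))
P=np.array([(127,201),(304,222),(294,348),(110,325),(205,274)])*.225+[200,178]
L=[(-.028,.047,.089),(-.028,-.047,.089),(-.1,-.047,.089),(-.1,.047,.089),(-.064,0,.097)]
r=least_squares(lambda p:(proj(t,fit.W(p,L))-P).ravel(),[.52,.17,-.12],loss="soft_l1",f_scale=.5);print(r.x,r.fun.reshape(-1,2).round(2).tolist())
print("dial",fit.W(r.x,[(-.064,0,.1)]))
M=[.5157,.171];c,q=np.cos(-.1255),np.sin(-.1255)
F=fit.W(r.x,[(x,y,0) for x in(-.085,.085) for y in(-.04,.04)])[:,:2]-M
print("feet in mat",(F@np.array([[c,-q],[q,c]])).round(3).tolist())
```

```text
[ 0.52187657  0.17158001 -0.10919037] [[0.92, -0.38], [-0.81, -0.46], [-2.32, 0.41], [0.86, 0.9], [0.04, -0.11]]
dial [[0.45825772 0.17855432 0.1       ]]
feet in mat [[-0.078, -0.04], [-0.08, 0.04], [0.092, -0.037], [0.09, 0.043]]
```

```bash
python3 -m inch '[{"dx":0.163,"dy":0.603,"dz":0,"spin":0,"hand":0.2},{"dx":0.163,"dy":0.603,"dz":0,"spin":0,"hand":0.2},{"dx":0.163,"dy":0.603,"dz":0,"spin":0,"hand":0.2},{"dx":0.163,"dy":0.603,"dz":0,"spin":0,"hand":0.2},{"dx":0.163,"dy":0.603,"dz":0,"spin":0,"hand":0.2},{"dx":0.163,"dy":0.603,"dz":0,"spin":0,"hand":0.2},{"dx":0.163,"dy":0.603,"dz":0,"spin":0,"hand":0.2},{"dx":0.163,"dy":0.603,"dz":0,"spin":0,"hand":0.2},{"dx":0,"dy":0,"dz":0.4,"spin":0,"hand":0.2},{"dx":0,"dy":0,"dz":0.4,"spin":0,"hand":0.2},{"dx":0,"dy":0,"dz":0.3,"spin":0,"hand":0.2},{"dx":0,"dy":0,"dz":0.2,"spin":0,"hand":0.2},{"dx":0,"dy":0,"dz":0,"spin":0,"hand":0.2}]'
python3 go.py .458 .1783 .080 3.03
```

```text
clock: 31.25
tcp_pos: [0.4577, 0.1791, 0.0952]
ee_rot: [0.196, 3.118, 0.004]
ft_force: [0.5, -0.0, 0.8]
grip_width: 0.0512
finger_force: 0.0
shift/50mm [-0.002 -0.016  0.305] spin/10deg -0.082 phi 3.0158 tilt -0.99984 t 31.25 F [ 0.5 -0.   0.8] q [ 0.38  0.07 -0.35  1.13 -0.01  0.5 ]
```

```bash
python3 -m inch '[{"dx":0,"dy":0,"dz":0.15,"spin":-0.06,"hand":0.2},{"dx":0,"dy":0,"dz":0.13,"spin":0,"hand":0},{"dx":0,"dy":0,"dz":0,"spin":0,"hand":-0.3},{"dx":0,"dy":0,"dz":0,"spin":0,"hand":-0.5},{"dx":0,"dy":0,"dz":0,"spin":0,"hand":-0.65},{"dx":0,"dy":0,"dz":0,"spin":0,"hand":-0.8},{"dx":0,"dy":0,"dz":0,"spin":0,"hand":-0.8},{"dx":0,"dy":0,"dz":0,"spin":0,"hand":-0.8}]'
python3 go.py .458 .1783 .080 3.03
```

```text
clock: 32.25
tcp_pos: [0.4583, 0.1797, 0.0819]
ee_rot: [0.179, 3.118, 0.006]
ft_force: [-2.1, 4.8, 3.2]
grip_width: 0.0121
finger_force: 60.4
shift/50mm [ 0.004 -0.029  0.039] spin/10deg -0.019 phi 3.0267 tilt -0.99982 t 32.25 F [-2.1  4.8  3.2] q [ 0.38  0.08 -0.37  1.1  -0.    0.49]
```

```bash
python3 -m inch '[{"dx":0,"dy":0.03,"dz":0,"spin":0,"hand":-0.8},{"dx":0,"dy":0,"dz":0,"spin":0.5,"hand":-0.8},{"dx":0,"dy":0,"dz":0,"spin":0.5,"hand":-0.8},{"dx":0,"dy":0,"dz":0,"spin":0.5,"hand":-0.8},{"dx":0,"dy":0,"dz":0,"spin":0.5,"hand":-0.8},{"dx":0,"dy":0,"dz":0,"spin":0.5,"hand":-0.8},{"dx":0,"dy":0,"dz":0,"spin":0.5,"hand":-0.8},{"dx":0,"dy":0,"dz":0,"spin":0.5,"hand":-0.8},{"dx":0,"dy":0,"dz":0,"spin":0.5,"hand":-0.8},{"dx":0,"dy":0,"dz":0,"spin":0.5,"hand":-0.8},{"dx":0,"dy":0,"dz":0,"spin":0.1,"hand":-0.8},{"dx":0,"dy":0,"dz":0,"spin":0,"hand":-0.8}]'
python3 go.py .458 .1783 .080 2.23; python3 -c "
from h import *
print(bot.get_state()['torque'])"
```

```text
clock: 33.75
tcp_pos: [0.4585, 0.1803, 0.0818]
ee_rot: [1.383, 2.802, 0.014]
ft_force: [-2.8, 0.7, 5.0]
grip_width: 0.0124
finger_force: 60.8
shift/50mm [-0.025 -0.032  0.036] spin/10deg -0.033 phi 2.2243 tilt -0.99982 t 33.75 F [-2.8  0.7  5. ] q [ 0.38  0.08 -0.37  1.1  -0.01  1.3 ]
[-0.23188105  0.71529834  0.04067119]
```

Turned 46° with little residual torque. I release, back off upward, move aside, and check the dial numerically.

```bash
python3 -m inch '[{"dx":0,"dy":0,"dz":0,"spin":0,"hand":-0.4},{"dx":0,"dy":0,"dz":0,"spin":0,"hand":-0.3},{"dx":0,"dy":0,"dz":0,"spin":0,"hand":-0.3},{"dx":0,"dy":0,"dz":-0.2,"spin":0,"hand":-0.3},{"dx":0,"dy":0,"dz":-0.4,"spin":0,"hand":-0.3},{"dx":0,"dy":0,"dz":-0.5,"spin":0,"hand":-0.3},{"dx":0,"dy":0,"dz":-0.5,"spin":0,"hand":-0.3},{"dx":0,"dy":0,"dz":-0.3,"spin":0,"hand":-0.3}]'
python3 go.py .4585 -.07 .1768 2.2243
```

```text
clock: 34.75
tcp_pos: [0.4572, 0.1808, 0.1786]
ee_rot: [1.384, 2.8, 0.018]
ft_force: [0.8, 0.6, -0.1]
grip_width: 0.0297
finger_force: 0.0
shift/50mm [-3.999 -3.027  0.025] spin/10deg -0.005 phi 2.2235 tilt -0.99978 t 34.75 F [ 0.8  0.6 -0.1] q [ 0.38  0.05 -0.2   1.31 -0.01  1.3 ]
```

```bash
python3 -m inch '[{"dx":-0.5,"dy":-0.375,"dz":0,"spin":0,"hand":-0.3},{"dx":-0.5,"dy":-0.375,"dz":0,"spin":0,"hand":-0.3},{"dx":-0.5,"dy":-0.375,"dz":0,"spin":0,"hand":-0.3},{"dx":-0.5,"dy":-0.375,"dz":0,"spin":0,"hand":-0.3},{"dx":-0.5,"dy":-0.375,"dz":0,"spin":0,"hand":-0.3},{"dx":-0.5,"dy":-0.375,"dz":0,"spin":0,"hand":-0.3},{"dx":-0.5,"dy":-0.375,"dz":0,"spin":0,"hand":-0.3},{"dx":-0.5,"dy":-0.375,"dz":0,"spin":0,"hand":-0.3}]' >/dev/null
python3 - <<'E'
from h import *
s0,t0=pickle.load(open("d.pkl","rb"));t=viewer.capture("top");s=viewer.capture("side");pickle.dump((s,t),open("e.pkl","wb"))
for c in(t0,t):
    g=cv2.cvtColor(c["color"],cv2.COLOR_RGB2GRAY)[228:254,228:264];print("\n".join("".join(" .:-=+*#%@"[min(9,v//26)] for v in r) for r in g));print("----")
# shift of compressor deck (rear) and whole-scene diffs
a,b=[cv2.cvtColor(c["color"],cv2.COLOR_RGB2GRAY).astype(np.float32) for c in(t0,t)]
print("rear shift",cv2.phaseCorrelate(a[178:206,236:280].copy(),b[178:206,236:280].copy()))
print(bot.get_state()["clock"])
E
```

```text
###################################*
################*###################
###############+:-=+**##############
#############*+     :=+*############
############+:   ...  .=*###########
###########*:.. ....   .=*##########
######**##*:... ....   . =##########
#####*--**-...  ...    ..=*#########
#####*-=*+.... ....   ....=#########
#####*=*#+:... ....  .... =#########
####*+-+*=.... ....  .... =#########
####*=-=*+.... .:..   ....=#########
#####***#+.... +*:   .....-*########
#########+...  =*.    ....:=*#######
#########*:.. .+*    .....=#########
##########+.. .+*    ... .+#########
##########*-  :+=     ...=##########
#######*+*#+: -+=    ...=###########
#######+=+*#+:::.   ...:+###########
#######*++###**=:  ..:=+############
###############+-----+##############
###############*----=+##############
*#############*= .--+###############
==++++**######*-.:=+###############*
 .:::::==++++**+-+##################
  -+*+--:::..:-===+++***###########*
----
=##################################*
=###################################
+###############******##############
+#############*+::::-=
[... 215 characters left out ...]
 ......    .=########
#####*=-**:.. .:.....      =########
#####*--+*:  .-=-...       =########
#####*+=**: .-**:         .=########
#########+..-+*-         ..=########
#########+:*#=         ....-*#######
#########*+*:         ....:+########
##########*=         .....=*#####*##
########*+**.      .... .=##########
#######*==+#*.    ......=###########
#######*+=*#*-:.......:-=*##########
#############*--=----=+*############
##############*+####################
###############*=.+#################
++++***########*. -*################
...::-==+++++**+-:+#################
  .::--=-:..:-===+++*****###########
----
rear shift ((0.5168484644575315, -0.07342579015272221), 0.9812200333453991)
35.85
```

Run:
```python
from h import *
s0,t0=pickle.load(open("d.pkl","rb"));s,t=pickle.load(open("e.pkl","rb"))
z0=pickle.load(open("top0.pkl","rb"))
g=lambda c:cv2.cvtColor(c["color"],cv2.COLOR_RGB2GRAY).astype(np.float32)
print("handle",cv2.phaseCorrelate(g(t0)[203:220,222:276].copy(),g(t)[203:220,222:276].copy()))
for n,(x,y,w,h) in dict(jar=(310,170,30,28),gun=(288,235,52,55),brush=(133,145,36,82),dredger=(128,233,42,38),scraper=(468,155,64,58),bowl=(470,225,54,56)).items():
    print(n,np.round(cv2.phaseCorrelate(g(z0)[y:y+h,x:x+w].copy(),g(t)[y:y+h,x:x+w].copy())[0],2),np.abs(g(z0)-g(t))[y:y+h,x:x+w].mean().round(1))
```

```text
handle ((0.22111621257709047, 0.12911196385946688), 1.0439662163149672)
jar [ 0.08 -0.03] 4.0
gun [-0.16 -0.09] 12.6
brush [0.04 0.01] 2.6
dredger [ 0.63 -0.11] 2.7
scraper [0.04 0.02] 2.6
bowl [0.03 0.01] 2.7
```

Nothing else has moved, the handle is upright, and the dial is at low, so I hand in.

```bash
python3 -c "
from station import finish_job
print(finish_job())"
```

```text
the job is handed in; nothing more can be done
None
```

I handed the job in at about 36 s on the robot clock: the handle is upright, all four feet measure inside the mat's edges, the dial is one click clockwise at low (green dot), and the other listed items show no movement in the top camera.

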